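# Seat the inner lid, take the outer lid off again

### The arm

A 6-joint arm with a two-finger parallel gripper is mounted at the origin on the work surface. World frame = base frame: x ahead of the robot, y to its left, z up, the work surface at z = 0. Lengths are in m, angles in rad, forces in N, time in s.
With the tool pointing down it reaches from about 0.25 to 0.775 m from the base axis. Payload 4 kg.
Tool frame: the origin (TCP) lies midway between the tips of the shut fingers; the grasp point (between the pads) lies 19 mm behind it (arm.grip_point_offset is the distance from the TCP to the grasp point, in m); y points along the fingers, x is the direction in which the jaws open and shut, and the axes are right-handed (so a half turn about y gives the same grasp; the last joint's range is limited). The gripper opens to 94 mm and grips with 3 to 60 N. Pads are 16 mm wide; open, the fingers measure 119 mm over their backs; the gripper's body (75 mm by 177 mm) begins 78 mm behind the grasp point.
Start: joints at [1.237, 0.087, 1.371, -0, 1.684, -0.103], TCP at [0.126, 0.535, 0.206] pointing down, gripper open.
Joint ranges: [-3.1, 3.1], [-0.76, 2.03], [0.27, 2.55], [-1.08, 4.22], [0.17, 2.65], [-2.57, 2.57]. Speed limits (rad/s): [2.79, 2.79, 3.14, 3.14, 3.14, 3.14].

### API

Orientations are given as a rotation vector (axis times angle).
In Python, from rig import arm gives the robot as it stands. The module is installed in compiled form; this text tells all that it offers.
- The arm moves only by the tool play_rows, never from a script. Its argument "moves" is a list of rows, each a list of 3 entries, a list of its own where there are three numbers: the shift along the tool's x, y, z in cm, then the turn about the tool's y in degrees, then the opening, from 0 (shut) to 1 (fully open). A call has 1 to 10 rows; each row shifts and turns the commanded pose from where the row before left it, along the tool's axes as they then stand; what a row does not reach is not made up. A row lasts 1/8 s, in which the tool goes at most 62.5 mm and 10.7 degrees, less where a joint would pass 70% of its speed; a pose out of reach is approached as far as the arm can. A call is refused whole if a number of a shift passes 6.25 or a number of a turn 10.7, either way. A call with a gripper value outside its range is refused whole. The fingers move at their own pace and stop on an object; "grip_force" is the grip in N (left out, the last holds). Time passes only in rows, so rows that do not move let the fingers close. It gives the time, the measured TCP pose, the force and the opening at its end, in the units of the state.
- arm.state(): the state, without advancing time (a new reading comes with each control period).
- arm.camera(name): name is "side" or "top" or "wrist"; returns the picture (400x640x3 uint8, red, green, blue); there is no depth.
- arm.get_calibration(name): a dict with "intrinsics" (3x3 intrinsics, pixels), "R" (3x3) and "t" (3): a world point X has camera coordinates R X + t; the wrist camera has in their place "tool_from_camera" (4x4, takes a point from camera to tool coordinates, whose origin is the TCP and whose axes are the tool frame's). Camera axes: x right, y down, z forward; pixel columns grow to the right and rows downward; lengths in m; the calibration is good to about 2 mm. A picture is of the moment at which its call begins: read the wrist's pose just before it. get_calibration takes no time and is no camera call.
- arm.hand_in(): hands the job in, once; it reports no verdict.
The state is a dict: "t": time; "joint_positions": joint angles; "qvel": joint speeds; "joint_efforts": joint torques, N m; "tool_pos": TCP position; "tool_rot": TCP orientation; "ft_force": force on the tool from outside, world axes, zero at the start; "ft_torque": the same for the moment, N m; "grip_width": finger opening in m.
Only numpy, scipy, OpenCV 4.12 (cv2) and the standard library are available. Lean on these libraries where they do the work, as an engineer would, in place of code of your own. Each camera call takes 0.05 s, during which the arm holds its last target.

### The job

Carry the two nested lids together from the draining tray and lower them gently, without dropping them, onto the wide tin until the inner lid is fully home in its mouth, and let go. Then lift the outer lid alone straight up off it, leaving the inner lid seated and undisturbed, and finish while still holding the outer lid level in the gripper about 10 cm above the tin: do not put it down or let go. Leave the tins standing where they are and do not shift anything else on the table.

Things in the scene. Friction and masses are not known exactly. Their poses are not given: they have to be found in the camera images.
- inner_lid: Inner lid, white plastic, about 120 g, nested under the outer lid. Origin: centre of its underside, z up its axis. Round plug 84 mm in diameter from 0 to 14 mm above the origin (foot tapering to 72 mm over the lowest 7 mm), round flange 103 mm in diameter from 14 to 18 mm, then an upright flat tab on the axis up to 66 mm. Starts flat on the tray's floor.
- inner_tab (a point): Centre of the top of the inner lid's tab, 66 mm above that lid's origin. The tab is 40 mm long along the lid's x and 12 mm thick along its y. Nested, it stands up through the outer lid's hole, 28 mm proud of the collar: pinched across its thickness above the collar, it lifts both lids.
- outer_lid: Outer lid, steel, about 100 g, lying loose on the inner lid's flange (2 mm of sideways play). Origin: centre of the underside of its top plate, 18 mm above the inner lid's origin when nested. Plate 4 mm thick, 112 mm in diameter, 50 mm hole in the middle with a raised collar round it; a skirt at the edge (inside diameter 107 mm) hangs to 12 mm below the origin.
- outer_collar (a point): Centre of the top of the outer lid's collar, 20 mm above that lid's origin. The collar is a steel ring, 62 mm in outer diameter (up to 65 mm across), rising 16 mm above the plate. Pinched across its outside, fingertips near the plate and fingers straddling the tab (28 mm higher than the collar), it lifts the outer lid alone.
- canister: Wide open steel tin that the lids fit, loose, upright, empty, about 0.9 kg: 94 mm in diameter, 90 mm high, wall 3 mm, mouth 88 mm. Origin: centre of its underside, z up. With the inner lid fully home its flange lies on the rim and its origin is 76 mm above this origin, on the same axis; the outer lid's skirt then reaches 8 mm down round the outside of the rim.
- canister_rim (a point): Centre of the wide tin's mouth, at rim height, 90 mm above its origin.
- tray: Fixed square draining tray, 150 x 150 mm, floor 4 mm thick, edges 14 mm high; origin: centre of its underside on the table. The lids start nested on its floor within 15 mm of its centre.
- small_tin: Bystander: a narrower open steel tin, 66 mm in diameter, 75 mm high, too small for these lids; origin: centre of its underside.
- cup_stack: Bystander: stack of clear plastic cups, 86 mm in diameter, 148 mm high; origin: centre of its underside.
- syrup: Bystander: dark syrup bottle, 66 mm in diameter, 170 mm high; origin: centre of its underside.
- timer: Bystander: flat white kitchen timer, 55 x 60 x 18 mm; origin: centre of its underside.
- cup_lids: Bystander: low stack of plastic cup lids, 88 mm in diameter, 25 mm high; origin: centre of its underside.
- spatula: Bystander: spatula lying at the far side of the table; origin: on its underside.
- spoon: Bystander: spoon lying at the left; origin: on its underside.
Mind the look-alikes: they are no part of the job. Leave any blue look-alike of the inner_lid alone.

How it is judged:
By the outcome, as a careful person would: the job done as asked, in the order asked, and still so for the second after the job is handed in, while the arm keeps its last pose, push and grip.
It also fails if it takes over 58 s, if anything falls off the work surface, if the arm or the gripper's body presses on something with over 40 N, if the wrist force passes 120 N, or if a joint passes its speed limit or range.

## Working session

There is one attempt and no reset: what is moved stays moved. The work goes in short steps, Python scripts to look and compute and a tool call to move; the robot and the scene stay as the last step left them, time stands still between calls to the robot, and variables do not carry over. Pictures are saved under pics/ and viewed, and the job is handed in when it is done.

Besides the shell and the picture viewer there is one more tool, called after "Call:" by a JSON object that holds its "method" and its "body". play_rows: Moves the arm, as the interface text tells. Its arguments: {"type":"object","properties":{"moves":{"type":"array"},"grip_force":{"type":"number"}},"required":["moves"]}

```bash
mkdir -p pics
python3 - <<'E'
from rig import arm
import cv2,numpy as np
s=arm.state()
for k,v in s.items(): print(k,np.round(v,4))
for n in ("top","side","wrist"):
    im=arm.camera(n); cv2.imwrite(f"pics/{n}0.png",im[:,:,::-1])
    print(n,{k:np.round(v,4).tolist() for k,v in arm.get_calibration(n).items()})
E
```

```text
t 0.0
joint_positions [ 1.2369  0.0879  1.3722  0.      1.6836 -0.1031]
qvel [-0.0006  0.0007  0.      0.0003  0.0005 -0.0001]
joint_efforts [-4.00000e-04 -3.40163e+01 -3.02438e+01  7.17000e-02  3.29000e-02
 -2.00000e-04]
tool_pos [0.1256 0.5349 0.2043]
tool_rot [-1.3107 -1.0362  1.0392]
ft_force [ 0.0667 -0.1291 -0.5161]
ft_torque [ 0.0424 -0.0055  0.0298]
grip_width 0.0941
top {'intrinsics': [[485.3137, 0.0, 327.5617], [0.0, 485.3137, 202.5178], [0.0, 0.0, 1.0]], 'R': [[-0.0025, -0.9998, -0.0194], [-0.9961, 0.0042, -0.0885], [0.0885, 0.0191, -0.9959]], 't': [0.1028, 0.5618, 1.1233]}
side {'intrinsics': [[363.6813, 0.0, 321.6603], [0.0, 363.6813, 203.2246], [0.0, 0.0, 1.0]], 'R': [[0.9282, -0.3715, 0.0202], [-0.2313, -0.6185, -0.751], [0.2915, 0.6924, -0.66]], 't': [-0.4731, 0.2418, 0.7762]}
wrist {'intrinsics': [[282.9739, 0.0, 322.635], [0.0, 282.9739, 199.2388], [0.0, 0.0, 1.0]], 'tool_from_camera': [[1.0, 0.0002, -0.0009, -0.0006], [0.001, -0.2571, 0.9664, -0.1786], [-0.0, -0.9664, -0.2571, 0.075], [0.0, 0.0, 0.0, 1.0]]}
```

View pics/top0.png

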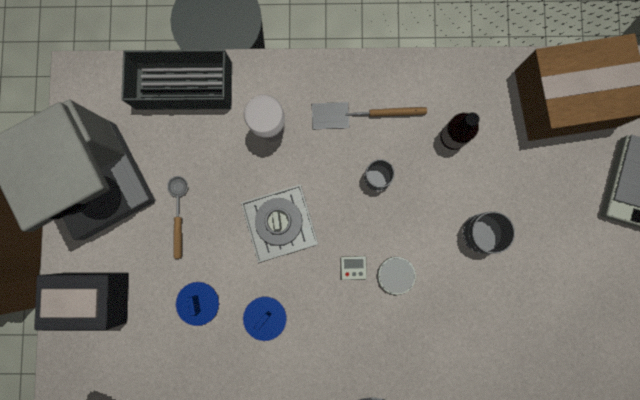

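View pics/side0.png

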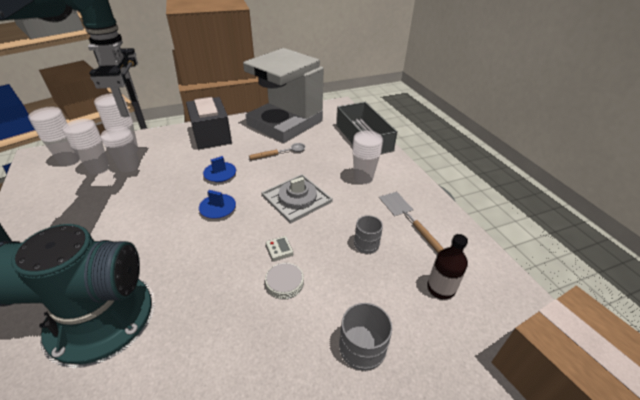

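View pics/wrist0.png

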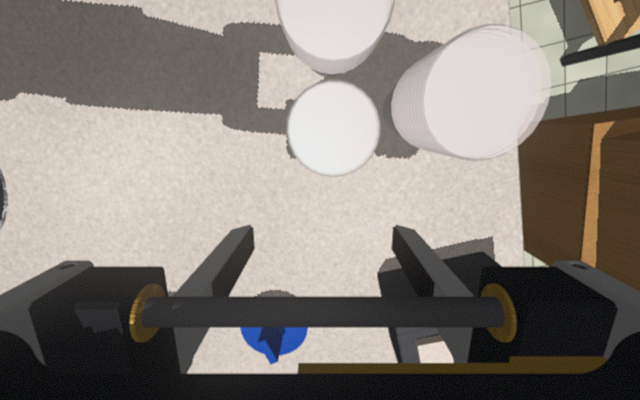

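Run:
```python
import numpy as np
from scipy.spatial.transform import Rotation as R
print(R.from_rotvec([-1.3107,-1.0362,1.0392]).as_matrix().round(3))
```

```text
[[ 0.229 -0.001 -0.973]
 [ 0.973 -0.002  0.229]
 [-0.002 -1.     0.   ]]
```

Candidates (top view):
- Lids: nested white tab and steel lid on the tray at (279,221), blue look-alikes at (197,303) and (265,319), and the cup lids at (396,276). I choose the one on the tray.
- Tin: wide tin at (489,233) and the narrower small tin at (378,176). I choose the wide one.

Next I'll check with close crops.

```bash
cat > h.py <<'E'
import numpy as np, cv2
from scipy.spatial.transform import Rotation as R
from rig import arm
def cam(n,s=None):
    c=arm.get_calibration(n); K=np.array(c["intrinsics"])
    if n=="wrist":
        T=np.array(c["tool_from_camera"]); Rt=R.from_rotvec(s["tool_rot"]).as_matrix()
        Rwc=Rt@T[:3,:3]; o=Rt@T[:3,3]+np.array(s["tool_pos"]); return K,Rwc,o
    Rc=np.array(c["R"]); return K,Rc.T,-Rc.T@np.array(c["t"])
def ray(n,px,z,s=None):
    K,Rw,o=cam(n,s); d=Rw@np.linalg.inv(K)@np.array([px[0],px[1],1.]); return o+d*(z-o[2])/d[2]
def proj(n,X,s=None):
    K,Rw,o=cam(n,s); p=K@(Rw.T@(np.array(X)-o)); return p[:2]/p[2]
E
python3 - <<'E'
import cv2,numpy as np
t=cv2.imread("pics/top0.png");s=cv2.imread("pics/side0.png")
def c(im,x,y,w,h,f): return cv2.resize(im[y:y+h,x:x+w],(w*f,h*f),interpolation=cv2.INTER_CUBIC)
a=np.hstack([c(t,235,180,90,90,4),c(t,450,195,90,90,4)])
b=np.hstack([c(s,255,160,90,70,4),c(s,320,295,90,70,4)])
cv2.imwrite("pics/c0.png",np.vstack([a,b])[:600])
E
```

```text
(no output)
```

View pics/c0.png

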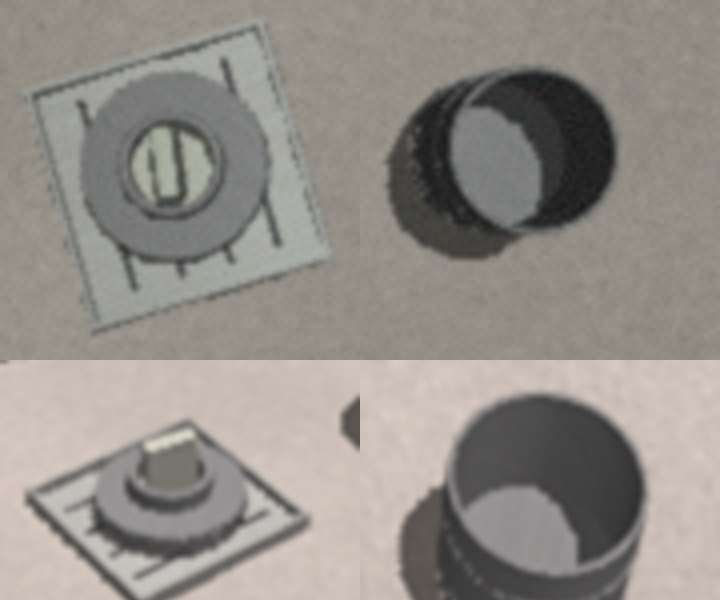

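The crops show the white tab inside the steel collar on the tray, at top (278,221), and the wide open tin with its mouth at (493,232).

Run:
```python
from h import *
print("plate",ray("top",(278.7,221.7),.026),"collar",ray("top",(277.7,221.8),.042))
print("tray corners",[ray("top",(235+x/4,180+y/4),.014).round(4) for x,y in((33,94),(262,24),(328,258),(96,332))])
print("tabtop top", [ray("top",(235+x/4,180+y/4),.070).round(4) for x,y in((165,125),(174,203))])
print("tabtop side",[ray("side",(255+x/4,160+(y-360)/4),.070).round(4) for x,y in((148,445),(192,433))])
print("rim top",ray("top",(493.3,232.3),.09),"rim side",ray("side",(320+547/4-90,295+(483-360)/4),.09))
for n,p in dict(syrup=(470,122),small=(379,172),cup=(265,115),timer=(353,266),lids=(396,276)).items():
    print(n,ray("top",p,dict(syrup=.17,small=.075,cup=.148,timer=.018,lids=.025)[n]))
```

```text
plate [0.51706615 0.21653111 0.026     ] collar [0.51604858 0.21694215 0.042     ]
tray corners [array([0.5617, 0.3035, 0.014 ]), array([0.6033, 0.166 , 0.014 ]), array([0.4632, 0.1265, 0.014 ]), array([0.4198, 0.2642, 0.014 ])]
tabtop top [array([0.5387, 0.217 , 0.07  ]), array([0.4943, 0.2116, 0.07  ])]
tabtop side [array([0.5049, 0.2175, 0.07  ]), array([0.5387, 0.2199, 0.07  ])]
rim top [ 0.48881467 -0.26630429  0.09      ] rim side [ 0.49015696 -0.26861062  0.09      ]
syrup [ 0.7168725  -0.19987401  0.17      ]
small [ 0.62693051 -0.0172504   0.075     ]
cup [0.74120157 0.23292379 0.148     ]
timer [0.41249458 0.0415063  0.018     ]
lids [ 0.38946789 -0.05829815  0.025     ]
```

```bash
cat >> h.py <<'E'
def yaw(s): # angle of tool x in world, deg
    M=R.from_rotvec(s["tool_rot"]).as_matrix(); return np.degrees(np.arctan2(M[1,0],M[0,0]))
def delta(s,X,yawdeg=None):
    "turn (deg about tool y) first, then shift in cm in turned tool frame"
    M=R.from_rotvec(s["tool_rot"]).as_matrix(); th=0
    if yawdeg is not None:
        th=-(yawdeg-yaw(s)); th=(th+180)%360-180
        M=M@R.from_euler('y',th,degrees=True).as_matrix()
    return th,100*M.T@(np.array(X)-s["tool_pos"])
def st(s):
    M=R.from_rotvec(s["tool_rot"]).as_matrix()
    print("t",round(s["t"],2),"pos",np.round(s["tool_pos"],4),"yaw",round(yaw(s),2),"tooly",M[:,1].round(3),"F",np.round(s["ft_force"],1),"w",round(s["grip_width"],4))
E
python3 - <<'E'
from h import *
s=arm.state(); st(s); th,d=delta(s,[.516,.217,.20],95); print(th,d,d/10)
E
```

```text
t 0.15 pos [0.1257 0.535  0.2046] yaw 76.78 tooly [-0.001 -0.002 -1.   ] F [0.1 1.3 0.4] w 0.0941
-18.222554755247927 [-35.08201344   0.48806394 -36.11163932] [-3.50820134  0.04880639 -3.61116393]
```

Call:
{"method": "play_rows", "body": {"moves": [[[0,0,0],-9,1],[[0,0,0],-9.2,1]], "grip_force": 25}}

```text
t: 0.4
tool_pos: [0.1257, 0.5352, 0.2049]
tool_rot: [-1.165, -1.276, 1.278]
ft_force: [0.1, -0.5, 0.3]
grip_width: 0.0941
```

Call:
{"method": "play_rows", "body": {"moves": [[[-2.0,0,-2.0],0,1],[[-3.6,0,-3.7],0,1],[[-3.9,0,-4.0],0,1],[[-3.9,0,-4.0],0,1],[[-3.9,0,-4.0],0,1],[[-3.9,0,-4.0],0,1],[[-3.9,0,-4.0],0,1],[[-3.9,0,-4.0],0,1],[[-3.9,0.5,-4.0],0,1],[[-2.1,0,-2.4],0,1]]}}

```text
t: 1.65
tool_pos: [0.5171, 0.2158, 0.1993]
tool_rot: [-1.167, -1.269, 1.272]
ft_force: [-0.8, 0.7, -0.6]
grip_width: 0.094
```

Run:
```python
from h import *
s=arm.state(); st(s)
im=arm.camera("wrist"); cv2.imwrite("pics/w1.png",im[:,:,::-1])
print(delta(s,[.516,.217,.20],95))
for X in ([.516,.217,.026],[.516,.217,.042],[.516,.217,.07]): print(proj("wrist",X,s))
```

```text
t 1.65 pos [0.5171 0.2158 0.1993] yaw 94.83 tooly [-0.002 -0.001 -1.   ] F [-0.8  0.7 -0.6] w 0.094
(np.float64(-0.16936932303582353), array([ 0.12980475, -0.07299801,  0.1031756 ]))
[324.40241142 184.71325156]
[324.46004087 187.42019076]
[324.57444139 192.79374917]
```

View pics/w1.png

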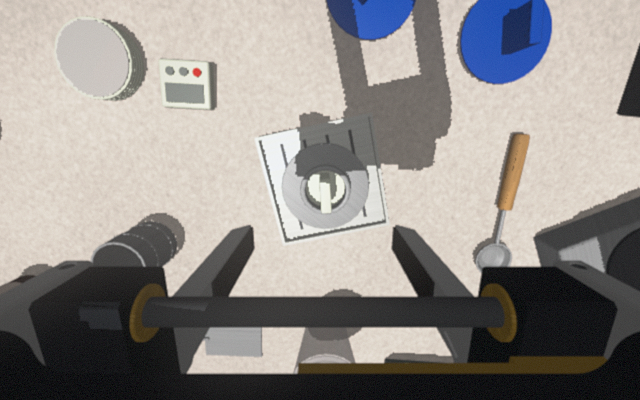

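The wrist view shows the tray with the lids centred near (326,187); the tab is at about (325,190). Next is a close crop.

Run:
```python
import cv2
im=cv2.imread("pics/w1.png")
c=cv2.resize(im[135:235,270:380],None,fx=6,fy=6,interpolation=cv2.INTER_CUBIC); cv2.imwrite("pics/w1c.png",c)
```

```text
(no output)
```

View pics/w1c.png

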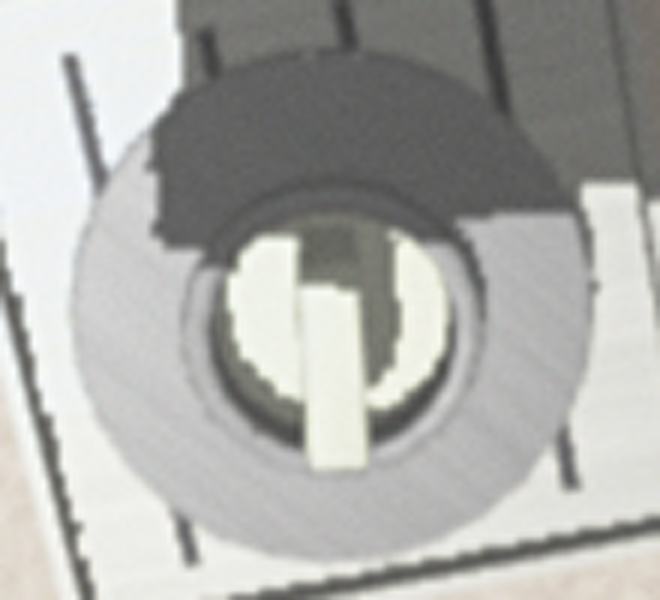

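Run:
```python
from h import *
s=arm.state(); f=lambda x,y,z: ray("wrist",(270+(x+.5)/6-.5,135+(y+.5)/6-.5),z,s)
e=[f(*p,.07) for p in((303,287),(309,468),(360,287),(368,466))]
for a,b in((0,1),(2,3)):
    d=e[b]-e[a]; print("dir",np.degrees(np.arctan2(d[1],d[0])))
print("thick",np.linalg.norm(e[3]-e[1])*1000,"far end",(e[1]+e[3])/2)
d=((e[1]-e[0])+(e[3]-e[2])); d/=np.linalg.norm(d)
print("tab centre",(e[1]+e[3])/2-d*.02, "plate",f(333,305,.026),"collar",f(336,333,.042), "collar L,R",f(185,320,.042),f(487,320,.042))
```

```text
dir 6.4137165060137615
dir 7.5553280920266905
thick 11.206144965017637 far end [0.54145301 0.21820855 0.07      ]
tab centre [0.5216013  0.21577759 0.07      ] plate [0.51961821 0.21552082 0.026     ] collar [0.52193616 0.21625512 0.042     ] collar L,R [0.52176873 0.18556029 0.042     ] [0.5167258  0.24647307 0.042     ]
```

Call:
{"method": "play_rows", "body": {"moves": [[[0,0,0],-2.2,0.6],[[0,4,-0.1],0,0.5],[[0,5,-0.1],0,0.4],[[0,3.3,-0.1],0,0.4],[[0,0,0],0,0.4]]}}

```text
t: 2.33
tool_pos: [0.5159, 0.2179, 0.0738]
tool_rot: [-1.143, -1.294, 1.306]
ft_force: [-0.2, -0.5, 0.0]
grip_width: 0.0473
```

Run:
```python
from h import *
s=arm.state(); st(s)
im=arm.camera("wrist"); cv2.imwrite("pics/w2.png",im[:,:,::-1])
im=arm.camera("side"); cv2.imwrite("pics/s2.png",cv2.resize(im[120:240,230:360,::-1],None,fx=4,fy=4))
print(delta(s,[.5195,.216,.046],97))
```

```text
t 2.33 pos [0.5159 0.2179 0.0738] yaw 97.19 tooly [-0.008 -0.002 -1.   ] F [-0.2 -0.5  0. ] w 0.0473
(np.float64(0.19049388910048037), array([-0.22608356,  2.77375257, -0.35859139]))
```

View pics/w2.png

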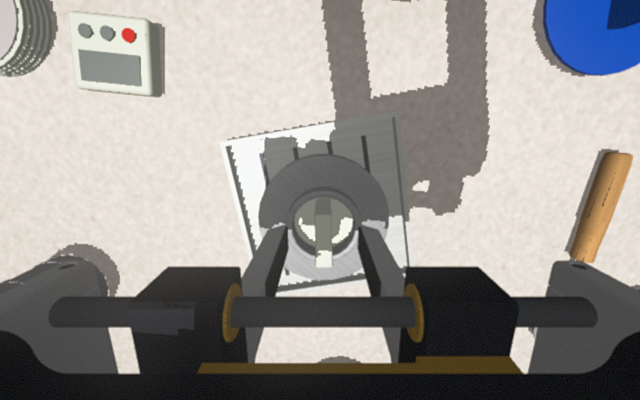

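View pics/s2.png

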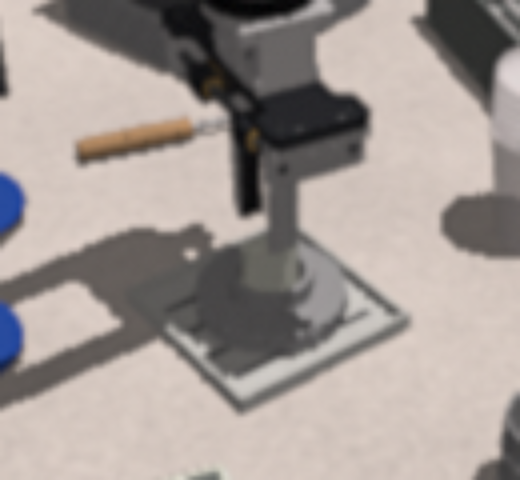

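Run:
```python
from h import *
s=arm.state(); st(s)
print("tcp px",proj("wrist",s["tool_pos"],s))
for X in ([.5195,.216,.07],[.5215,.216,.07],[.517,.217,.07]):print(proj("wrist",X,s))
d=np.array([np.cos(np.radians(7)),np.sin(np.radians(7)),0])*.02
for sg in(-1,1): print(proj("wrist",np.array([.5205,.216,.07])+sg*d,s))
im=cv2.imread("pics/w2.png"); cv2.imwrite("pics/w2c.png",cv2.resize(im[180:280,265:385],None,fx=6,fy=6,interpolation=cv2.INTER_CUBIC))
```

```text
t 2.42 pos [0.5191 0.2188 0.0784] yaw 97.19 tooly [ 0.001  0.    -1.   ] F [-0.5 -0.4 -0.2] w 0.0403
tcp px [323.56888375 238.74365984]
[319.55078323 234.19926575]
[319.20555339 236.81501849]
[321.39274559 231.07750391]
[319.38762188 208.44751252]
[319.36875925 261.21342621]
```

View pics/w2c.png

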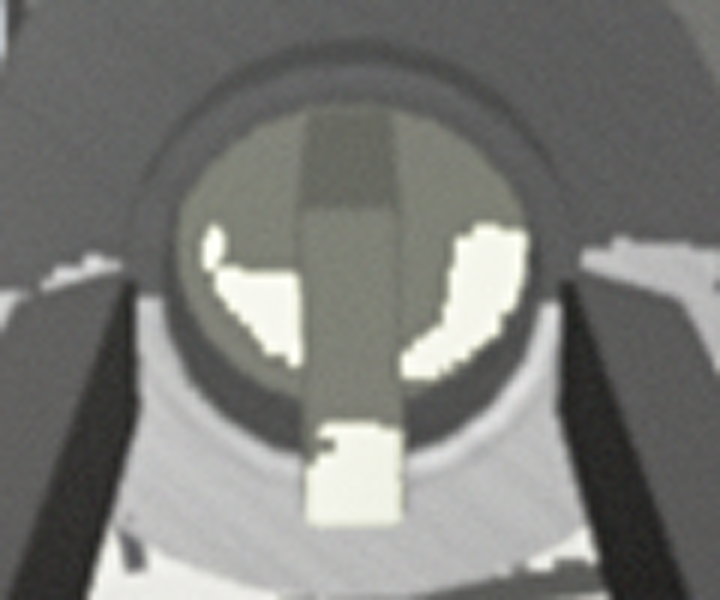

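Run:
```python
from h import *
s=arm.state(); st(s)
im=arm.camera("wrist")[:,:,::-1]; cv2.imwrite("pics/w3.png",cv2.resize(im[180:280,265:385],None,fx=6,fy=6,interpolation=cv2.INTER_CUBIC))
print("tcp px",proj("wrist",s["tool_pos"],s))
```

```text
t 2.42 pos [0.5191 0.2188 0.0784] yaw 97.19 tooly [ 0.001  0.    -1.   ] F [-0.5 -0.4 -0.2] w 0.0403
tcp px [323.56901606 238.74455524]
```

View pics/w3.png

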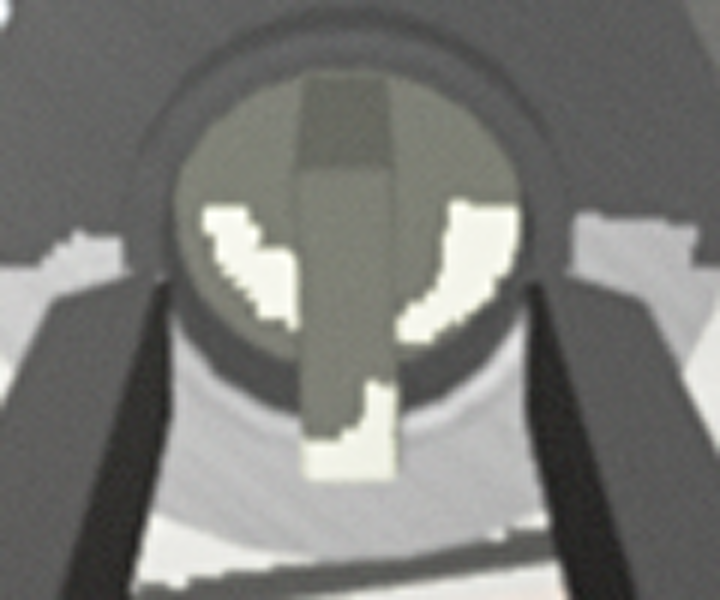

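Run:
```python
from h import *
s=arm.state(); st(s)
f=lambda x,y,z: ray("wrist",(265+(x+.5)/6-.5,180+(y+.5)/6-.5),z,s)
c=f(347,324,.07);print(c, "ends",f(347,168,.07),f(349,480,.07))
print("collar c",f(347,205,.042))
print(delta(s,[c[0],c[1],.046],97.2))
```

```text
t 2.48 pos [0.5199 0.219  0.0795] yaw 97.19 tooly [ 0.003  0.001 -1.   ] F [-0.6  0.1 -0.2] w 0.0387
[0.52005527 0.21820291 0.07      ] ends [0.50091472 0.21579334 0.07      ] [0.5401692  0.22098008 0.07      ]
collar c [0.51439419 0.21746038 0.042     ]
(np.float64(-0.011905319859295105), array([-8.13507509e-02,  3.34924877e+00,  2.19136378e-03]))
```

Call:
{"method": "play_rows", "body": {"moves": [[[0,0.8,0],0,0.4],[[-0.1,0.8,0],0,0.4],[[0,0.8,0],0,0.4],[[0,0.4,0],0,0.4],[[0,0,0],0,0.4],[[0,0,0],0,0.4]]}}

```text
t: 3.22
tool_pos: [0.5191, 0.2175, 0.0497]
tool_rot: [-1.148, -1.301, 1.301]
ft_force: [-0.1, -0.8, -0.1]
grip_width: 0.0376
```

Call:
{"method": "play_rows", "body": {"moves": [[[0,0.3,0],0,0.35],[[0,0,0],0,0.2],[[0,0,0],0,0.1],[[0,0,0],0,0],[[0,0,0],0,0],[[0,0,0],0,0]], "grip_force": 30}}

```text
t: 3.98
tool_pos: [0.519, 0.2177, 0.0466]
tool_rot: [-1.147, -1.301, 1.3]
ft_force: [0.0, 1.2, 0.3]
grip_width: 0.0115
```

Run:
```python
from h import *
st(arm.state())
im=arm.camera("wrist")[:,:,::-1]; cv2.imwrite("pics/w4.png",cv2.resize(im[180:280,265:385],None,fx=5,fy=5,interpolation=cv2.INTER_CUBIC))
```

```text
t 3.98 pos [0.519  0.2177 0.0466] yaw 97.18 tooly [ 0.  0. -1.] F [0.  1.2 0.3] w 0.0115
```

View pics/w4.png

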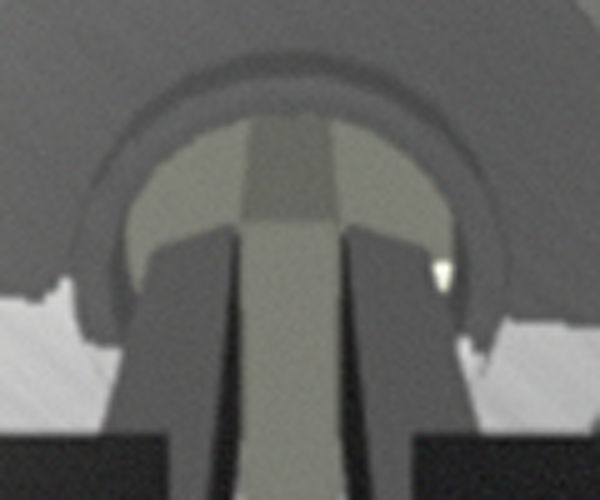

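The tab is pinched between the fingers, with width 11.5 mm. Lifting slowly.

Call:
{"method": "play_rows", "body": {"moves": [[[0,-0.5,0],0,0],[[0,-1,0],0,0],[[0,-1.5,0],0,0],[[0,-2,0],0,0],[[0,-2.5,0],0,0],[[0,-2.5,0],0,0],[[0,-2.5,0],0,0],[[0,-1.5,0],0,0],[[0,-0.7,0],0,0],[[0,0,0],0,0]]}}

```text
t: 5.28
tool_pos: [0.5189, 0.2174, 0.1936]
tool_rot: [-1.147, -1.301, 1.301]
ft_force: [0.0, -0.2, -2.0]
grip_width: 0.0112
```

Run:
```python
from h import *
s=arm.state(); st(s)
im=arm.camera("side")[:,:,::-1]; cv2.imwrite("pics/s5.png",cv2.resize(im[80:230,220:380],None,fx=4,fy=4,interpolation=cv2.INTER_CUBIC))
im=arm.camera("wrist")[:,:,::-1]; cv2.imwrite("pics/w5.png",im)
print(delta(s,[.489,-.267,s["tool_pos"][2]],None))
```

```text
t 5.28 pos [0.5189 0.2174 0.1936] yaw 97.17 tooly [ 0.  0. -1.] F [ 0.  -0.2 -2. ] w 0.0112
(0, array([-4.76892021e+01, -5.39211781e-03,  9.02036438e+00]))
```

View pics/s5.png

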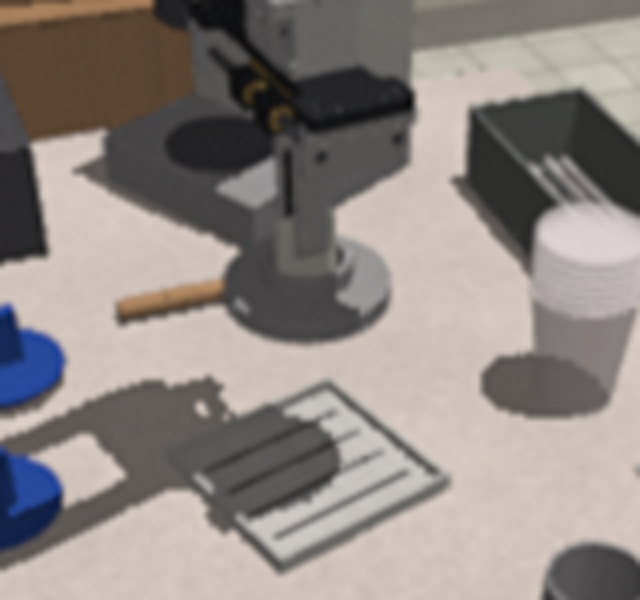

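View pics/w5.png

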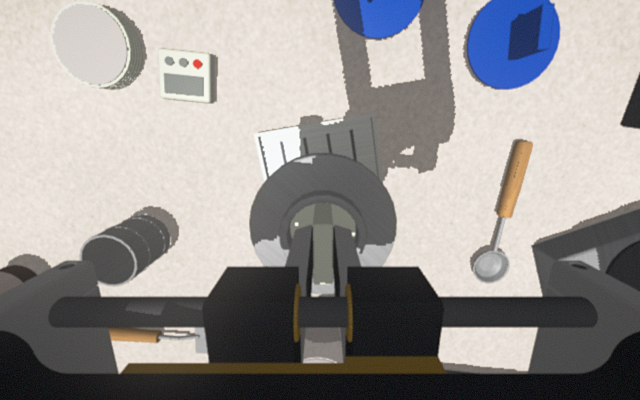

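Both lids are held and the wrist weight is about 2 N. I'll move part of the way, then measure the tin again with the wrist camera.

Call:
{"method": "play_rows", "body": {"moves": [[[-1,0,0.2],0,0],[[-2,0,0.4],0,0],[[-3,0,0.6],0,0],[[-4,0,0.8],0,0],[[-4.5,0,0.9],0,0],[[-4.5,0,0.9],0,0],[[-4,0,0.8],0,0],[[-3,0,0.6],0,0],[[-2,0,0.4],0,0],[[-1,0,0.2],0,0]]}}

```text
t: 6.62
tool_pos: [0.4967, -0.0795, 0.1933]
tool_rot: [-1.148, -1.299, 1.299]
ft_force: [0.2, -0.5, -1.9]
grip_width: 0.012
```

Call:
{"method": "play_rows", "body": {"moves": [[[0,0,0],0,0],[[0,0,0],0,0]]}}

```text
t: 6.88
tool_pos: [0.4975, -0.077, 0.1935]
tool_rot: [-1.147, -1.302, 1.301]
ft_force: [0.4, -0.7, -0.7]
grip_width: 0.0118
```

Run:
```python
from h import *
s=arm.state(); st(s); np.save("s6.npy",np.r_[s["tool_pos"],s["tool_rot"]])
im=arm.camera("wrist")[:,:,::-1]; cv2.imwrite("pics/w6.png",im)
im=arm.camera("top")[:,:,::-1]; cv2.imwrite("pics/t6.png",im)
im=arm.camera("side")[:,:,::-1]; cv2.imwrite("pics/s6.png",im)
print(s["joint_positions"],proj("wrist",[.489,-.267,.09],s))
```

```text
t 6.88 pos [ 0.4975 -0.077   0.1935] yaw 97.21 tooly [ 0.     0.001 -1.   ] F [ 0.4 -0.7 -0.7] w 0.0118
[-2.66617035e-01 -1.40844516e-02  1.49901447e+00  5.01471861e-04
  1.65678840e+00 -1.96318394e+00] [136.40662878 168.33256173]
```

View pics/w6.png

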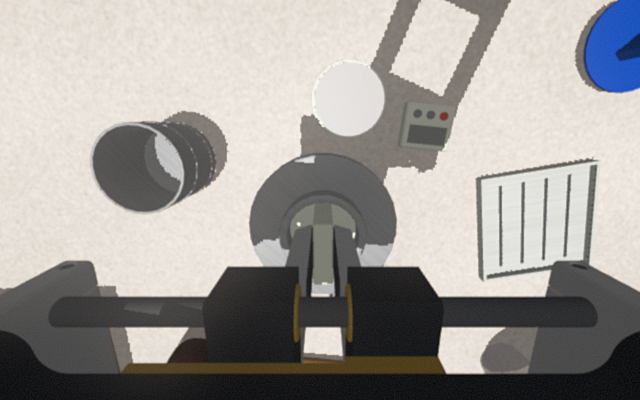

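View pics/s6.png

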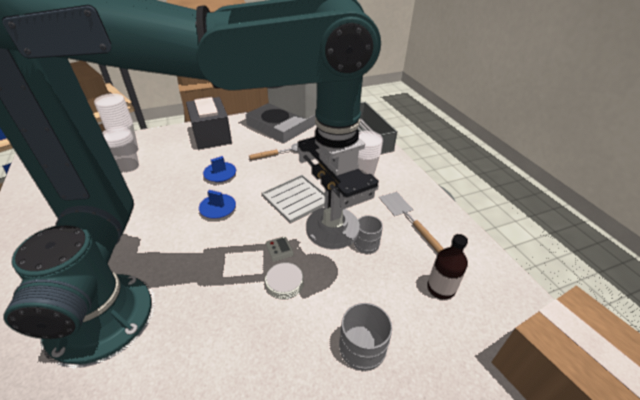

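View pics/t6.png

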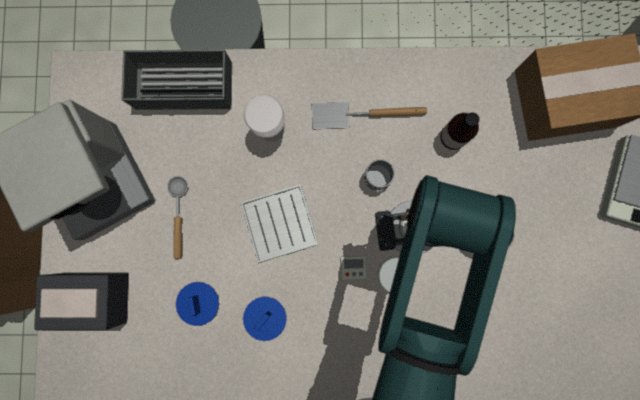

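Wrist view: the lids are held level, with the tin's mouth at about (139,167). Next is a closer crop to fit the rim in all the views.

Run:
```python
import cv2,numpy as np
a=cv2.imread("pics/w6.png")[110:225,80:195]; b=cv2.imread("pics/s0.png") if 0 else cv2.imread("pics/side0.png")[298:373,330:400]; c=cv2.imread("pics/top0.png")[203:263,460:520]
r=[cv2.resize(q,(390,int(390*q.shape[0]/q.shape[1])),interpolation=cv2.INTER_CUBIC) for q in (a,c)]
cv2.imwrite("pics/rims.png",np.hstack(r))
cv2.imwrite("pics/rims2.png",cv2.resize(b,None,fx=8,fy=8,interpolation=cv2.INTER_CUBIC))
```

```text
(no output)
```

View pics/rims.png

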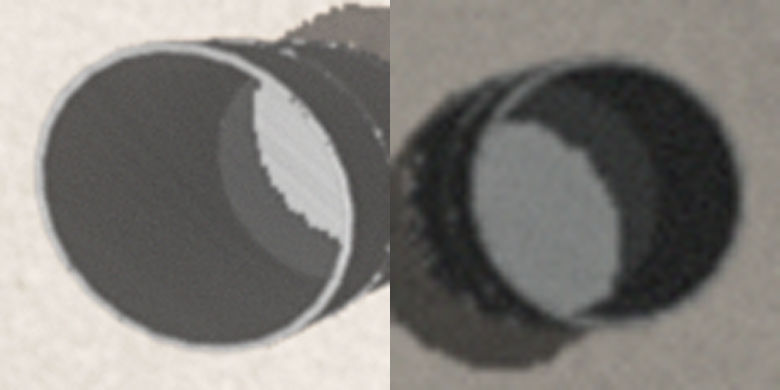

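View pics/rims2.png

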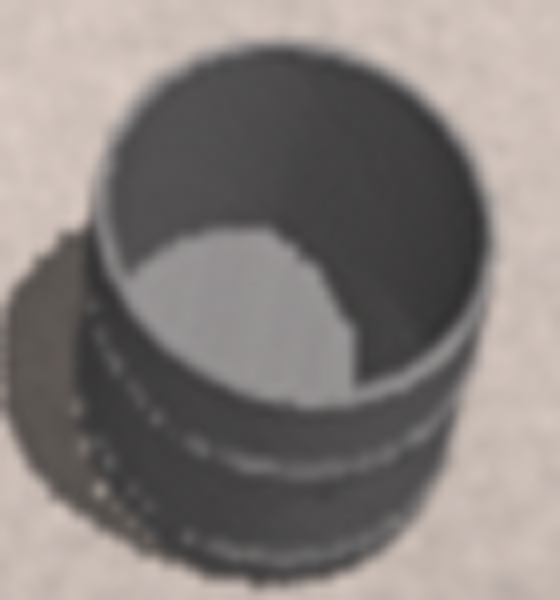

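Run:
```python
from h import *
from scipy.optimize import least_squares
v=np.load("s6.npy"); s=dict(tool_pos=v[:3],tool_rot=v[3:])
W=[(36,180),(160,42),(255,73),(355,215),(300,330),(210,350),(70,275),(140,330)]
T=[(741,195),(620,57),(610,325),(715,270),(700,95),(468,185)]
S=[(93,205),(285,40),(491,235),(310,410)]
def go(n,P,ox,oy,sc,x0=0):
    Q=np.array([ray(n,(ox+(x-x0+.5)/sc-.5,oy+(y+.5)/sc-.5),.09,s)[:2] for x,y in P])
    f=lambda p:np.hypot(*(Q-p[:2]).T)-p[2]
    r=least_squares(f,[.489,-.267,.047]); r2=least_squares(lambda p:f([*p,.047]),[.489,-.267])
    print(n,r.x.round(4),r2.x.round(4),"res mm",(r2.fun*1000).round(1))
go("wrist",W,80,110,390/115); go("top",T,460,203,6.5,390); go("side",S,330,298,8)
```

```text
wrist [ 0.4906 -0.2662  0.046 ] [ 0.4903 -0.2662] res mm [-0.7 -0.8 -2.7 -0.1 -0.4 -1.5 -0.2 -1.5]
top [ 0.4902 -0.2647  0.0459] [ 0.4902 -0.2641] res mm [-0.3 -1.4 -1.1 -0.9 -0.3 -1.6]
side [ 0.4901 -0.2657  0.0466] [ 0.49   -0.2657] res mm [-0.9  0.1 -0.9  0.1]
```

Run:
```python
from h import *
s=arm.state(); st(s); print(delta(s,[.4893,-.2657,.19]))
```

```text
t 7.03 pos [ 0.4977 -0.0768  0.1935] yaw 97.25 tooly [ 0.  0. -1.] F [ 0.1  0.2 -1.7] w 0.0118
(0, array([-18.63269135,   0.34060689,   3.21212965]))
```

Call:
{"method": "play_rows", "body": {"moves": [[[-1,0,0.2],0,0],[[-2,0,0.3],0,0],[[-3,0,0.5],0,0],[[-3.6,0,0.6],0,0],[[-3.5,0,0.6],0,0],[[-3,0,0.5],0,0],[[-1.7,0,0.3],0,0],[[-0.8,0,0.2],0,0],[[0,0,0],0,0],[[0,0,0],0,0]]}}

```text
t: 8.28
tool_pos: [0.4893, -0.2652, 0.1936]
tool_rot: [-1.147, -1.302, 1.301]
ft_force: [0.1, 0.5, -1.7]
grip_width: 0.0117
```

Call:
{"method": "play_rows", "body": {"moves": [[[0,0.8,0],0,0],[[0,1.4,0],0,0],[[0,1.4,0],0,0],[[0,1,0],0,0],[[0,0.5,0],0,0],[[0,0,0],0,0],[[0,0,0],0,0]]}}

```text
t: 9.15
tool_pos: [0.4894, -0.2663, 0.143]
tool_rot: [-1.149, -1.301, 1.301]
ft_force: [1.0, -0.3, -1.3]
grip_width: 0.0118
```

Run:
```python
from h import *
s=arm.state(); st(s); np.save("s7.npy",np.r_[s["tool_pos"],s["tool_rot"]])
print(delta(s,[.4893,-.2657,.137],97.2))
im=arm.camera("side")[:,:,::-1]; cv2.imwrite("pics/s7.png",cv2.resize(im[230:380,280:440],None,fx=4,fy=4,interpolation=cv2.INTER_CUBIC))
im=arm.camera("wrist")[:,:,::-1]; cv2.imwrite("pics/w7.png",im)
```

```text
t 9.15 pos [ 0.4894 -0.2663  0.143 ] yaw 97.17 tooly [ 0.001 -0.001 -1.   ] F [ 1.  -0.3 -1.3] w 0.0118
(np.float64(-0.028462234953877896), array([0.06121025, 0.60485652, 0.00338095]))
```

View pics/s7.png

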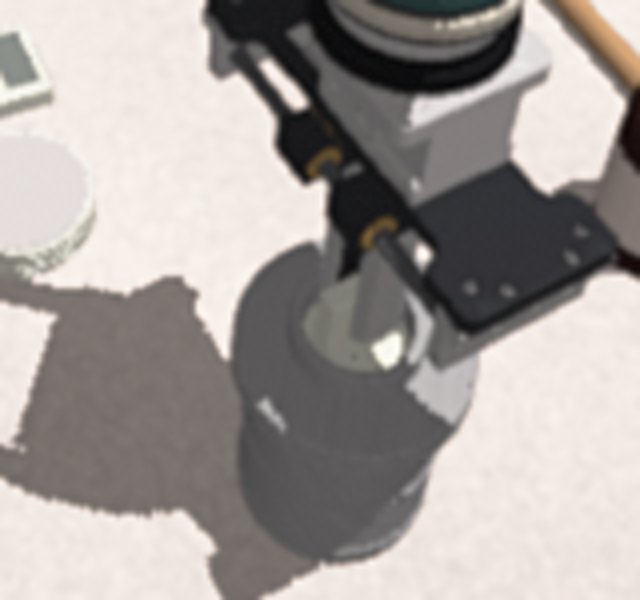

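View pics/w7.png

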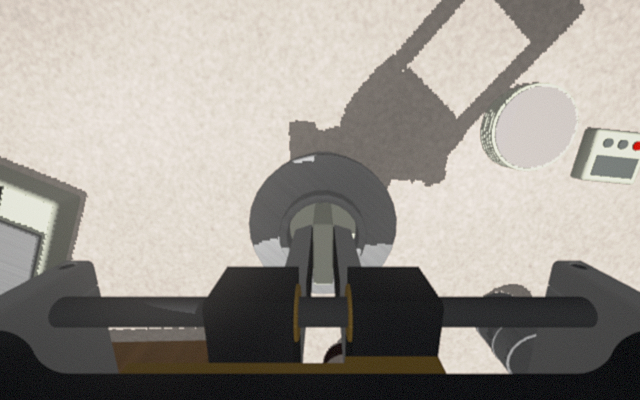

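Run:
```python
from h import *
v=np.load("s7.npy"); s=dict(tool_pos=v[:3],tool_rot=v[3:]); zp=v[2]-.0426+.022
T=s["tool_pos"]; M=R.from_rotvec(s["tool_rot"]).as_matrix()
for p in ((323,153),(249,223),(396,223)): print(p,1000*M.T@(ray("wrist",p,zp,s)-T))
print("expect edges: top z=+56, sides x=+-56")
# side view: plate ellipse extents, predicted
a=np.linspace(0,2*np.pi,73); P=np.array([proj("side",[.4902+.056*np.cos(t),-.2657+.056*np.sin(t),zp]) for t in a]); P=(P-[280,230])*4
print(P.min(0),P.max(0))
```

```text
(323, 153) [-0.39660717 20.54962915 55.66354695]
(249, 223) [-55.54432435  20.63269785   3.90601363]
(396, 223) [53.98903689 20.56118026  3.96654493]
expect edges: top z=+56, sides x=+-56
[227.04701736 235.12823303] [477.19123375 457.80857656]
```

Call:
{"method": "play_rows", "body": {"moves": [[[0.05,0.4,-0.03],0,0],[[0,0.4,0],0,0],[[0,0.3,0],0,0],[[0,0.2,0],0,0],[[0,0,0],0,0]]}}

```text
t: 9.88
tool_pos: [0.4892, -0.2655, 0.1292]
tool_rot: [-1.147, -1.301, 1.301]
ft_force: [0.6, 0.1, -1.9]
grip_width: 0.0118
```

Call:
{"method": "play_rows", "body": {"moves": [[[0,0.2,0],0,0],[[0,0.2,0],0,0],[[0,0.2,0],0,0],[[0,0,0],0,0]]}}

```text
t: 10.38
tool_pos: [0.4892, -0.2655, 0.1232]
tool_rot: [-1.147, -1.301, 1.301]
ft_force: [0.1, 0.0, -2.1]
grip_width: 0.0114
```

No contact yet. The plug is about 9 mm in and I'm continuing gently.

Call:
{"method": "play_rows", "body": {"moves": [[[0,0.15,0],0,0],[[0,0.15,0],0,0],[[0,0.1,0],0,0],[[0,0,0],0,0]]}}

```text
t: 10.88
tool_pos: [0.4893, -0.2655, 0.1193]
tool_rot: [-1.147, -1.301, 1.301]
ft_force: [0.3, 0.2, -2.3]
grip_width: 0.0118
```

Run:
```python
from h import *
st(arm.state())
```

```text
t 10.88 pos [ 0.4893 -0.2655  0.1193] yaw 97.18 tooly [-0.  0. -1.] F [ 0.3  0.2 -2.3] w 0.0118
```

Call:
{"method": "play_rows", "body": {"moves": [[[0,0.08,0],0,0],[[0,0.05,0],0,0],[[0,0,0],0,0]]}}

```text
t: 11.25
tool_pos: [0.4894, -0.2655, 0.1185]
tool_rot: [-1.148, -1.301, 1.301]
ft_force: [-0.2, 0.7, 0.3]
grip_width: 0.012
```

Call:
{"method": "play_rows", "body": {"moves": [[[0,0.05,0],0,0],[[0,0.05,0],0,0],[[0,0,0],0,0]]}}

```text
t: 11.62
tool_pos: [0.4894, -0.2655, 0.1185]
tool_rot: [-1.148, -1.301, 1.301]
ft_force: [-2.2, 2.6, 5.0]
grip_width: 0.0115
```

The lids are seated at the expected height (TCP z 0.1185) with 5 N of contact. Relieving the push and letting go.

Call:
{"method": "play_rows", "body": {"moves": [[[0,-0.1,0],0,0],[[0,0,0],0,0.15],[[0,0,0],0,0.3],[[0,0,0],0,0.4],[[0,0,0],0,0.4]]}}

```text
t: 12.25
tool_pos: [0.4893, -0.2655, 0.118]
tool_rot: [-1.147, -1.301, 1.301]
ft_force: [-0.1, -0.4, 0.4]
grip_width: 0.0369
```

Call:
{"method": "play_rows", "body": {"moves": [[[0,-0.5,0],0,0.4],[[0,-1.5,0],0,0.5],[[0,-2.5,0],0,0.8],[[0,-3,0],0,1],[[0,-2,0],0,1],[[0,-1,0],0,1],[[0,0,0],0,1],[[0,0,0],0,1],[[0,0,0],0,1]]}}

```text
t: 13.38
tool_pos: [0.4889, -0.2652, 0.2219]
tool_rot: [-1.145, -1.3, 1.301]
ft_force: [0.3, 0.9, -0.2]
grip_width: 0.0941
```

Run:
```python
from h import *
s=arm.state(); st(s); np.save("s8.npy",np.r_[s["tool_pos"],s["tool_rot"]])
im=arm.camera("wrist")[:,:,::-1]; cv2.imwrite("pics/w8.png",cv2.resize(im[120:260,240:410],None,fx=4,fy=4,interpolation=cv2.INTER_CUBIC))
im=arm.camera("side")[:,:,::-1]; cv2.imwrite("pics/s8.png",cv2.resize(im[260:380,300:430],None,fx=5,fy=5,interpolation=cv2.INTER_CUBIC))
```

```text
t 13.38 pos [ 0.4889 -0.2652  0.2219] yaw 97.18 tooly [-0.002  0.001 -1.   ] F [ 0.3  0.9 -0.2] w 0.0941
```

View pics/w8.png

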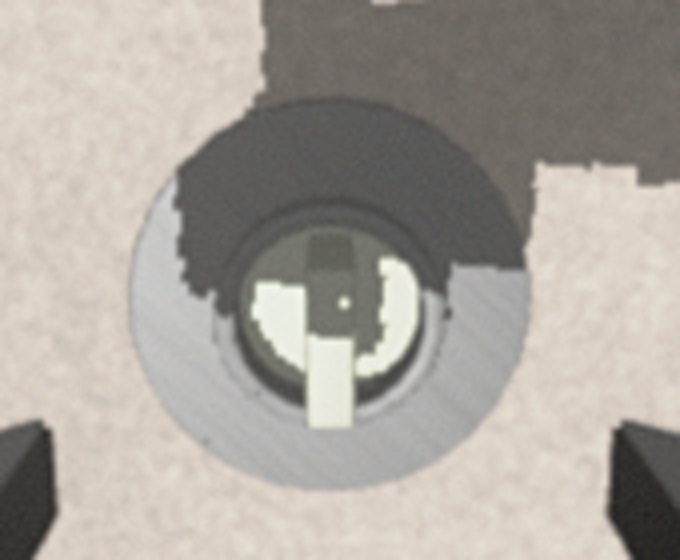

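View pics/s8.png

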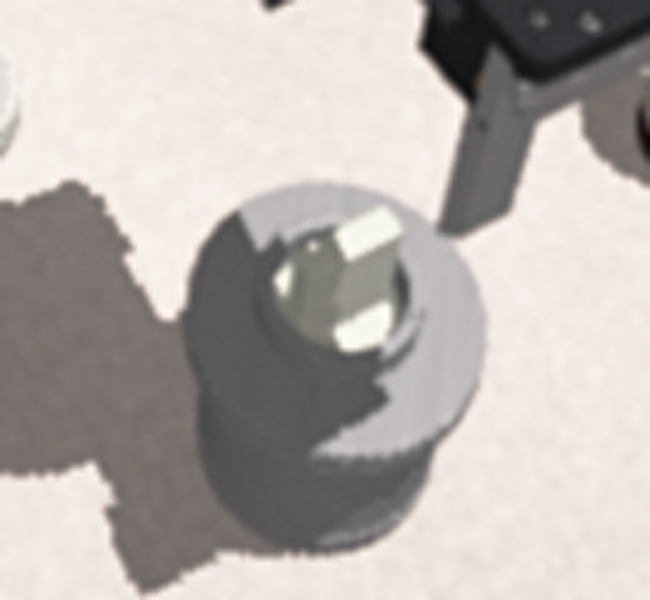

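The wrist view shows the outer lid centred at crop (330,294), with the tab inside the collar. In the side view the lid sits level and low over the tin rim.

Run:
```python
from h import *
v=np.load("s8.npy"); s=dict(tool_pos=v[:3],tool_rot=v[3:])
f=lambda x,y,z: ray("wrist",(240+(x+.5)/4-.5,120+(y+.5)/4-.5),z,s)
print("plate c",f(330,293.5,.098),"size mm",1000*np.linalg.norm(f(530,293,.098)-f(130,293,.098)))
print("collar c",(f(212,325,.114)+f(447,325,.114))/2,1000*np.linalg.norm(f(447,325,.114)-f(212,325,.114)))
print("tab end near",f(330,428,.142))
s=arm.state(); print(delta(s,[.4895,-.2655,.13]))
```

```text
plate c [ 0.48696223 -0.26661332  0.098     ] size mm 109.97176549488474
collar c [ 0.4915894  -0.26614513  0.114     ] 61.65034833271873
tab end near [ 0.50974132 -0.26370703  0.142     ]
(0, array([-0.03200653,  9.2220922 , -0.05687347]))
```

Call:
{"method": "play_rows", "body": {"moves": [[[0,1.5,0],0,1],[[0,2.5,0],0,1],[[0,2.5,0],0,1],[[0,2.0,0],0,1],[[0,1.5,0],0,1],[[0,0.8,0],0,1],[[0,0.4,0],0,1],[[0,0,0],0,1],[[0,0,0],0,1]]}}

```text
t: 14.6
tool_pos: [0.4898, -0.2658, 0.112]
tool_rot: [-1.149, -1.301, 1.301]
ft_force: [0.7, 0.4, -0.2]
grip_width: 0.0939
```

Run:
```python
from h import *
s=arm.state(); st(s); np.save("s9.npy",np.r_[s["tool_pos"],s["tool_rot"]])
im=arm.camera("wrist")[:,:,::-1]; cv2.imwrite("pics/w9.png",cv2.resize(im[120:300,200:440],None,fx=3,fy=3,interpolation=cv2.INTER_CUBIC))
print(delta(s,[.4893,-.2655,.101]))
```

```text
t 14.6 pos [ 0.4898 -0.2658  0.112 ] yaw 97.18 tooly [ 0.001 -0.001 -1.   ] F [ 0.7  0.4 -0.2] w 0.0939
(0, array([0.04065648, 1.09927379, 0.04413697]))
```

View pics/w9.png

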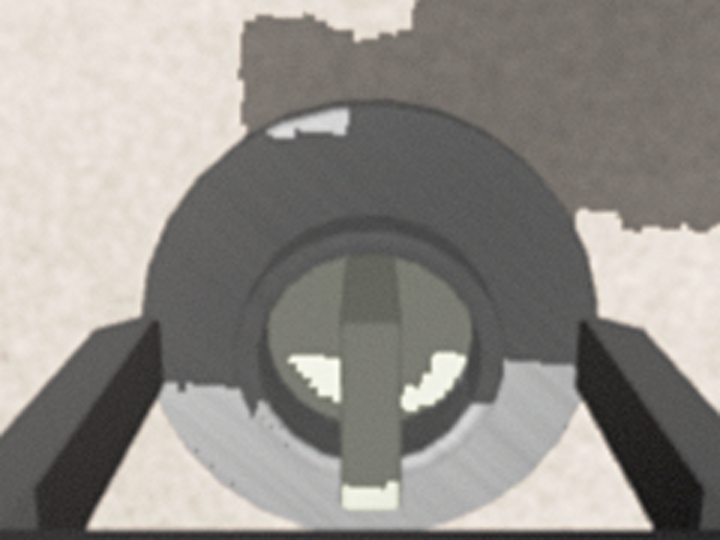

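Call:
{"method": "play_rows", "body": {"moves": [[[0,0.4,0],0,0.9],[[0,0.4,0],0,0.85],[[0,0.1,0],0,0.8],[[0,0,0],0,0.8]]}}

```text
t: 15.15
tool_pos: [0.4892, -0.2655, 0.1019]
tool_rot: [-1.147, -1.301, 1.301]
ft_force: [1.0, -0.1, 1.0]
grip_width: 0.0751
```

Call:
{"method": "play_rows", "body": {"moves": [[[0,0,0],0,0.75],[[0,0,0],0,0.7],[[0,0,0],0,0.66],[[0,0,0],0,0.6],[[0,0,0],0,0.4],[[0,0,0],0,0.4]], "grip_force": 20}}

```text
t: 15.9
tool_pos: [0.4894, -0.2656, 0.1023]
tool_rot: [-1.148, -1.301, 1.301]
ft_force: [-0.2, -1.2, -0.1]
grip_width: 0.0614
```

Run:
```python
from h import *
s=arm.state(); st(s)
im=arm.camera("wrist")[:,:,::-1]; cv2.imwrite("pics/w10.png",cv2.resize(im[120:300,200:440],None,fx=3,fy=3,interpolation=cv2.INTER_CUBIC))
```

```text
t 15.9 pos [ 0.4894 -0.2656  0.1023] yaw 97.18 tooly [ 0. -0. -1.] F [-0.2 -1.2 -0.1] w 0.0614
```

View pics/w10.png

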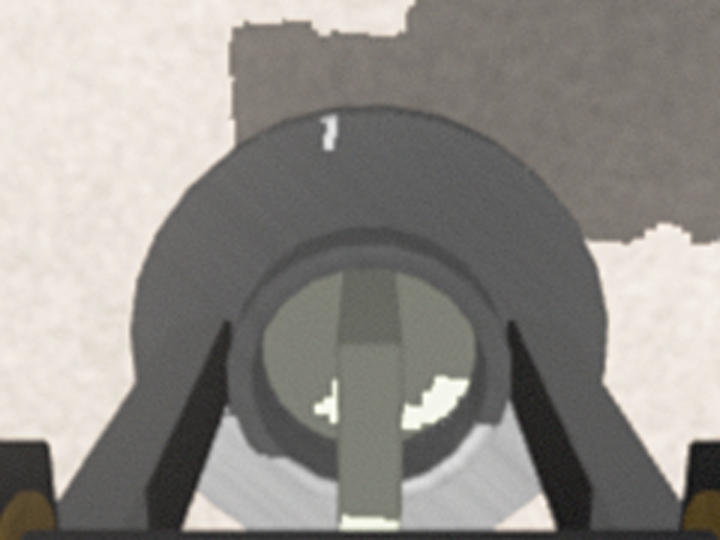

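The collar is pinched at 61.4 mm and the tab stands clear inside it. Lifting straight up, slowly.

Call:
{"method": "play_rows", "body": {"moves": [[[0,0,0],0,0.4],[[0,-0.2,0],0,0.4],[[0,-0.4,0],0,0.4],[[0,-0.5,0],0,0.4],[[0,-0.6,0],0,0.4],[[0,-0.6,0],0,0.4],[[0,-0.4,0],0,0.4],[[0,-0.2,0],0,0.4],[[0,0,0],0,0.4]], "grip_force": 30}}

```text
t: 17.08
tool_pos: [0.4894, -0.2655, 0.1313]
tool_rot: [-1.147, -1.301, 1.301]
ft_force: [-0.8, -0.9, -1.6]
grip_width: 0.0618
```

Run:
```python
from h import *
s=arm.state(); st(s)
im=arm.camera("side")[:,:,::-1]; cv2.imwrite("pics/s11.png",cv2.resize(im[230:380,300:430],None,fx=4,fy=4,interpolation=cv2.INTER_CUBIC))
```

```text
t 17.07 pos [ 0.4894 -0.2655  0.1313] yaw 97.18 tooly [ 0. -0. -1.] F [-0.8 -0.9 -1.6] w 0.0618
```

View pics/s11.png

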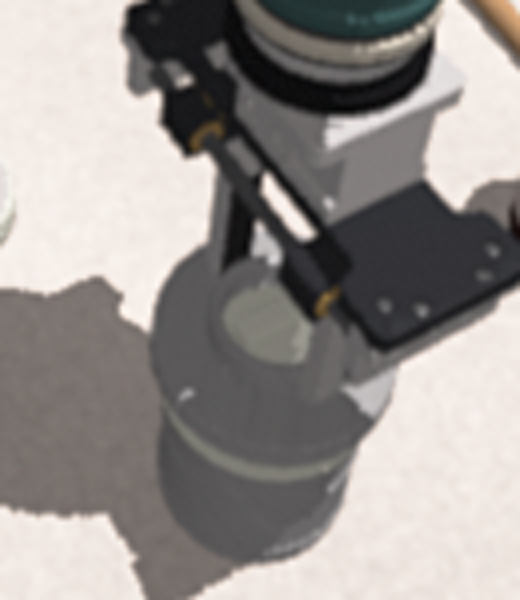

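The outer lid is rising level and the white inner flange stays on the rim. I'll carry on to the final height.

Call:
{"method": "play_rows", "body": {"moves": [[[0,-0.4,0],0,0.4],[[0,-0.8,0],0,0.4],[[0,-1.0,0],0,0.4],[[0,-1.2,0],0,0.4],[[0,-1.2,0],0,0.4],[[0,-1.2,0],0,0.4],[[0,-0.9,0],0,0.4],[[0,-0.5,0],0,0.4],[[0,-0.2,0],0,0.4],[[0,0,0],0,0.4]]}}

```text
t: 18.38
tool_pos: [0.4892, -0.2655, 0.2049]
tool_rot: [-1.147, -1.301, 1.301]
ft_force: [0.4, 0.1, -2.0]
grip_width: 0.0613
```

Call:
{"method": "play_rows", "body": {"moves": [[[0,0,0],0,0.4],[[0,0,0],0,0.4]]}}

```text
t: 18.62
tool_pos: [0.4892, -0.2654, 0.2047]
tool_rot: [-1.146, -1.301, 1.301]
ft_force: [-0.3, 0.3, -1.2]
grip_width: 0.0616
```

Run:
```python
from h import *
s=arm.state(); st(s)
im=arm.camera("side")[:,:,::-1]; cv2.imwrite("pics/s12.png",cv2.resize(im[200:380,280:440],None,fx=3,fy=3,interpolation=cv2.INTER_CUBIC))
im=arm.camera("wrist")[:,:,::-1]; cv2.imwrite("pics/w12.png",im)
print(proj("side",[.4902,-.2657,.142]),proj("side",[.4902,-.2657,.094]))
```

```text
t 18.62 pos [ 0.4892 -0.2654  0.2047] yaw 97.18 tooly [-0.001  0.001 -1.   ] F [-0.3  0.3 -1.2] w 0.0616
[369.02447835 308.74950251] [366.27186843 323.26021478]
```

View pics/s12.png

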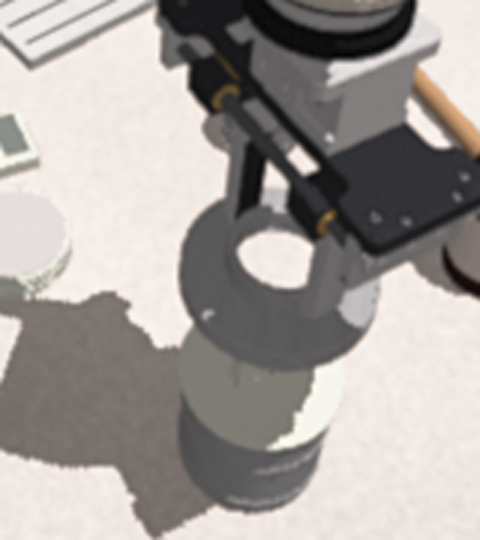

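View pics/w12.png

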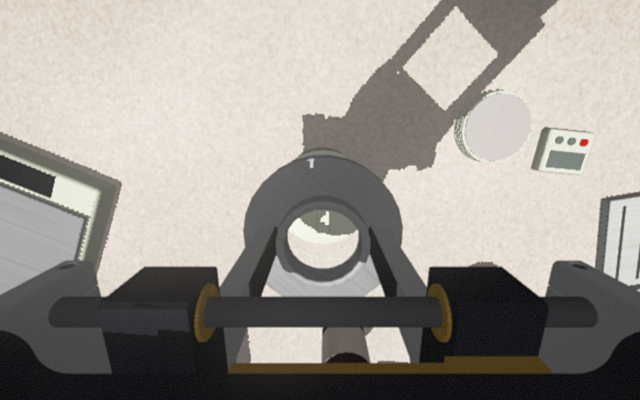

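Run:
```python
from h import *
a=np.linspace(0,2*np.pi,73)
for z in(.09,.094,.10):
    P=np.array([proj("side",[.4899+.0515*np.cos(t),-.266+.0515*np.sin(t),z]) for t in a]); P=(P-[280,200])*3
    print(z,P.min(0).round(),P.max(0).round())
st(arm.state())
```

```text
0.09 [175. 302.] [342. 454.]
0.094 [175. 299.] [343. 451.]
0.1 [176. 293.] [344. 446.]
t 18.73 pos [ 0.4893 -0.2655  0.2049] yaw 97.18 tooly [-0.  0. -1.] F [-0.8  0.7 -1.7] w 0.0618
```

The flange lies where a fully home lid should: its edges are at crop x 180–343 and bottom 450, against a predicted 175–343 and 451. Handing in.

```bash
python3 -c "
from rig import arm; print(arm.hand_in())"
```

```text
the job is handed in; nothing more can be done
None
```

The job is done and handed in at about 19 s of the 58 s allowed; no verdict was reported.

I lifted both nested lids by the tab and lowered them into the wide tin. Contact came at the expected height, with about 5 N, and I let go there. I then pinched the outer lid by its collar and lifted it straight up.

**Last checks:**
- **Outer lid:** held level at 61.6 mm finger opening, with its plate about 10 cm above the rim.
- **Inner lid:** the white flange lies on the tin rim within a pixel or two of where a fully home lid should appear.
- **Tin and neighbours:** the tin shows no visible shift, and I saw nothing else disturbed in the last side and wrist pictures. I took no last overhead picture.

**Disagreements:**
- The cameras differed by 1–3 mm on the lid and tin positions; I went mainly by the wrist camera.
- The wrist's weight readings were noisy, 1.2–2 N for the roughly 1 N outer lid.

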